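Strip the lamp hoods from their stuck liners and tray them up

ROBOT

A 6-joint arm with a two-finger parallel gripper is mounted at the origin on the work surface. World frame = base frame: x ahead of the robot, y to its left, z up, the work surface at z = 0. Lengths are in m, angles in rad, forces in N, time in s.
With the tool pointing down it reaches from about 0.4 to 0.925 m from the base axis. Payload 12.5 kg.
Tool frame: the origin (TCP) lies between the finger pads; the fingertips stand 22 mm ahead of it and the grasp point (between the pads) lies 3 mm ahead of it (tip_extent is the distance from the TCP to the fingertips, in m); z points along the fingers, y is the direction in which the jaws open and shut (so a half turn about z gives the same grasp; the last joint's range is limited). The gripper opens to 95 mm and grips with 3 to 60 N. Pads are 20 mm wide; open, the fingers measure 119 mm over their backs; the gripper's body (75 mm by 180 mm) begins 59 mm behind the grasp point.
Start: joints at [1.175, 0.491, 1.559, -0, 1.092, -0.106], TCP at [0.179, 0.599, 0.237] pointing down, gripper open.
Joint ranges: [-3.1, 3.1], [-0.84, 2.19], [0.05, 2.79], [-1.13, 4.28], [0.06, 2.93], [-2.69, 2.69]. Speed limits (rad/s): [2.22, 2.22, 2.79, 3.14, 3.14, 3.14].

INTERFACE

Orientations are given as a unit quaternion [x, y, z, w].
In Python, from workcell import move_to, movel, set_joints, move_gripper, pause, ik, observe, camera, Unreachable, hand_in, tip_extent gives the robot as it stands. Calls block until the motion is done:
- move_to(position, orientation): joint-space move of the TCP to a pose.
- movel(position, frame=None, feed=0.15): straight line of the TCP; frame=None keeps the orientation; feed is the mean speed in m/s.
- set_joints(angles): joint-space move.
- move_gripper(opening, grasp_force=None): finger opening in m; grasp_force is the grip in N (None keeps the last); returns when the fingers have stopped.
- pause(seconds).
- ik(position, orientation): joint angles nearest the present ones, or None.
- observe(): the state.
- camera(name): name is "side" or "top" or "wrist"; returns a dict with "color" (400x640x3 uint8, red, green, blue), "mtx" (3x3 intrinsics, pixels), "R" (3x3) and "t" (3): a world point X has camera coordinates R X + t. Camera axes: x right, y down, z forward; pixel columns grow to the right and rows downward; lengths in m; the calibration is good to about 2 mm. A picture is of the moment at which its call begins. There is no depth.
A pose or a line that the arm cannot do raises Unreachable and nothing moves.
- hand_in(): hands the job in, once; it reports no verdict.
The state is a dict: "clock": time; "joints": joint angles; "qvel": joint speeds; "effort": joint torques, N m; "eef_pos": TCP position; "orientation": TCP orientation; "wrist_force": force on the tool from outside, world axes, zero at the start; "ft_torque": the same for the moment, N m; "width": finger opening in m.
Only numpy, scipy, OpenCV 4.12 (cv2) and the standard library are available. Lean on these libraries where they do the work, as an engineer would, in place of code of your own. Each camera call takes 0.05 s, during which the arm holds its last target.

TASK

Green lamp hoods stand on the rubber mat, all or all but one with a liner stuck inside. Free those hoods; the blue fork is there for it: with the liner's foot slid in under its lips, the hood can be pulled straight up without the liner. Stand all the hoods upright in the cardboard tray, loaded evenly so that it stays level and in place on its narrow pedestal, and put every bare liner back upright on the mat. No liner may touch the tray, and the screwdriver, the bottle and the can must be left alone.

Things in the scene. Friction and masses are not known exactly. Their poses are not given: they have to be found in the camera images.
- mat: Black rubber mat fixed flat on the bench, 130 x 290 mm, 3 mm thick, at the left or right of the bench. Origin: centre of its underside, on the bench; x along the short side, y along the long side, z up. The lamps start on it, about 95 mm apart along y; the bare liners must end standing on it.
- fork: Blue fork fixed on the bench: a straight channel on bare bench, 92 mm wide, open at its mouth (+x, away from the robot), inner face of back wall at x = -46 mm, side walls to x = +50 mm. Over all 120 mm wide, 17 mm high. Steel lips overhang both sides 12 to 17 mm above the bench, gap between them 71 mm. Origin: on the bench, centre of a liner foot pushed home. z up.
- fork_mouth (a point): Point on the bench in front of the fork's mouth, on the channel's axis, 100 mm from the fork's origin; flared lead-ins reach to 20 mm before it. Slide a nested lamp from here to the origin: the liner's foot goes under the lips, the hood stands in the gap. Pull the hood straight up there: the foot rises 6 mm, meets the lips and is held. The bare liner comes out again by the mouth only.
- stand: Narrow fixed pedestal, wooden top 80 mm (x) by 100 mm (y), 40 mm above the bench, on the side opposite to the mat. Origin: on the bench under its centre, z up.
- tray: Loose light cardboard tray, 80 g, 92 (x) x 260 (y) x 24 mm high, walls and floor 4 mm thick, centred on the pedestal, overhanging it by 80 mm at both y ends. Origin: centre of its underside; y along the long side, z up. It tips if a hood is put at one end while neither the middle nor the other end carries one. Three hoods fit in a row, at y = -85, 0 and +85 mm.
- hood0_mid (a point): Green metal lamp hood, an upside-down cup, 0.15 kg: body 62 mm diameter, 65 mm high, open below, 3 mm wall; brass neck on top 26 mm diameter, 43 mm tall, from 11 to 54 mm above this point. Point: on the axis, 54 mm above the rim. z up along the neck. At the start it stands over its liner, rim on the liner's foot, or straight on the mat if it has no liner.
- liner0_mid (a point): White liner stuck in hood 0, 0.12 kg, 56 mm high: core 52 mm diameter on a round metal foot 86 mm diameter, 6 mm thick, which shows below the hood. Two sprung clips on the core (its +x and -x sides, out 2 mm) hold the hood with 6 to 8 N, so a lifted hood carries the liner along; free after 50 mm of pull. Point: on the axis, 28 mm above the underside. z up. One lamp may have none (None).
- hood1_mid (a point): Green metal lamp hood, an upside-down cup, 0.15 kg: body 62 mm diameter, 65 mm high, open below, 3 mm wall; brass neck on top 26 mm diameter, 43 mm tall, from 11 to 54 mm above this point. Point: on the axis, 54 mm above the rim. z up along the neck. At the start it stands over its liner, rim on the liner's foot, or straight on the mat if it has no liner.
- liner1_mid (a point): White liner stuck in hood 1, 0.12 kg, 56 mm high: core 52 mm diameter on a round metal foot 86 mm diameter, 6 mm thick, which shows below the hood. Two sprung clips on the core (its +x and -x sides, out 2 mm) hold the hood with 6 to 8 N, so a lifted hood carries the liner along; free after 50 mm of pull. Point: on the axis, 28 mm above the underside. z up. One lamp may have none (None).
- hood2_mid (a point): Green metal lamp hood, an upside-down cup, 0.15 kg: body 62 mm diameter, 65 mm high, open below, 3 mm wall; brass neck on top 26 mm diameter, 43 mm tall, from 11 to 54 mm above this point. Point: on the axis, 54 mm above the rim. z up along the neck. At the start it stands over its liner, rim on the liner's foot, or straight on the mat if it has no liner.
- liner2_mid (a point): White liner stuck in hood 2, 0.12 kg, 56 mm high: core 52 mm diameter on a round metal foot 86 mm diameter, 6 mm thick, which shows below the hood. Two sprung clips on the core (its +x and -x sides, out 2 mm) hold the hood with 6 to 8 N, so a lifted hood carries the liner along; free after 50 mm of pull. Point: on the axis, 28 mm above the underside. z up. One lamp may have none (None).
- driver: Bystander: screwdriver with yellow handle, about 200 mm long, lying crosswise (along world y) beyond the fork. Origin at mid-length. Leave alone.
- oil: Bystander: amber oil bottle, 56 mm diameter, 130 mm high, beyond the work. Origin at its foot. Leave alone.
- can: Bystander: steel can, 70 mm diameter, 90 mm high, beyond the work. Origin at its foot. Leave alone.
Things that resemble listed ones, but are neither listed nor needed, are in the scene too. What is shaped like the part that bears liner2_mid but red is not meant.

How it is judged:
At the end, for the whole second after the job is handed in: Every hood that is there stands upright (within 0.1 rad) on the floor of the tray; the tray is level (within 0.06 rad), on the pedestal, its centre within 35 mm of the pedestal's; every liner that is there stands upright (within 0.1 rad) with its centre over the mat (angle between tray's own z axis and vertical below 0.06 rad and horizontal distance between tray and stand below 0.035 m and z of tray in the frame of stand above 0.035 m and linear speed of tray below 0.02 m/s and x of hood0_mid in the frame of tray between -0.03 and 0.03 m and y of hood0_mid in the frame of tray between -0.12 and 0.12 m and z of hood0_mid in the frame of tray between 0.05 and 0.064 m and angle between each of hood0_mid, liner0_mid, hood1_mid, liner1_mid, hood2_mid, liner2_mid's own z axis and vertical below 0.1 rad and x of liner0_mid in the frame of mat between -0.065 and 0.065 m and y of liner0_mid in the frame of mat between -0.145 and 0.145 m and z of each of liner0_mid, liner1_mid, liner2_mid in the frame of mat below 0.037 m and x of hood1_mid in the frame of tray between -0.03 and 0.03 m and y of hood1_mid in the frame of tray between -0.12 and 0.12 m and z of hood1_mid in the frame of tray between 0.05 and 0.064 m and x of liner1_mid in the frame of mat between -0.065 and 0.065 m and y of liner1_mid in the frame of mat between -0.145 and 0.145 m and x of hood2_mid in the frame of tray between -0.03 and 0.03 m and y of hood2_mid in the frame of tray between -0.12 and 0.12 m and z of hood2_mid in the frame of tray between 0.05 and 0.064 m and x of liner2_mid in the frame of mat between -0.065 and 0.065 m and y of liner2_mid in the frame of mat between -0.145 and 0.145 m); the robot touches nothing.
It fails at once if a liner touches the tray (contact force between any of liner0, liner1, liner2 and tray above 0.3 N).
It fails at once if a bystander (screwdriver, bottle or can) is shifted by more than 30 mm (distance of any of driver, oil, can from where it was at the start of the episode above 0.03 m).
Of liner0, liner1, liner2 only 2 to 3 are there at a start; the rules pass over those that are not, and their reading is None.
At some moment in a run one of liner0, liner1, liner2 may be knocked a few centimetres aside while the robot is not near it.
Once in a run the grip may slacken for a moment while it holds something.
It also fails if it takes over 210 s, if anything falls off the work surface, if the arm or the gripper's body presses on something with over 40 N, if the wrist force passes 120 N, or if a joint passes its speed limit or range.

## Working session

There is one attempt and no reset: what is moved stays moved. The work goes in short steps, each a Python script; the robot and the scene stay as the last script left them, time stands still between calls to the robot, and variables do not carry over. Pictures are saved under pics/ and viewed, and the job is handed in when it is done.

```bash
ls; mkdir -p pics; python3 - <<'E'
from workcell import *
import cv2,numpy as np
print(observe())
for n in ("top","side","wrist"):
    c=camera(n); cv2.imwrite(f"pics/a_{n}.png",c["color"][:,:,::-1]); print(n,c["mtx"].round(1).tolist(),c["R"].round(3).tolist(),c["t"].round(3).tolist())
E
```

```text
pics
{'clock': 0.0, 'joints': array([ 1.17542052e+00,  4.91561534e-01,  1.55948311e+00, -3.28294786e-05,
        1.09172094e+00, -1.05575636e-01]), 'qvel': array([-0.0006213 , -0.00081843,  0.00054389, -0.00080123, -0.00041216,
        0.00145113]), 'effort': array([ 2.63574839e-03, -6.12655163e+01, -2.58179337e+01,  6.93340902e-02,
        4.82599635e-02, -9.61298156e-05]), 'eef_pos': array([0.17847756, 0.59872274, 0.23604893]), 'orientation': array([ 1.44386043e-01,  9.89521261e-01, -5.71775898e-04, -1.31256719e-04]), 'wrist_force': array([ 0.34910757, -0.30354562,  0.44648968]), 'ft_torque': array([-0.00340979,  0.03186155, -0.00371633]), 'width': 0.09508976588540352}
top [[419.7, 0.0, 315.0], [0.0, 419.7, 200.5], [0.0, 0.0, 1.0]] [[0.017, -1.0, 0.007], [-0.995, -0.018, -0.102], [0.102, -0.005, -0.995]] [0.042, 0.637, 1.182]
side [[411.3, 0.0, 316.6], [0.0, 411.3, 201.1], [0.0, 0.0, 1.0]] [[0.95, -0.313, -0.011], [-0.159, -0.451, -0.878], [0.27, 0.836, -0.478]] [-0.597, 0.201, 0.872]
wrist [[330.5, 0.0, 318.3], [0.0, 330.5, 203.8], [0.0, 0.0, 1.0]] [[0.286, 0.958, -0.002], [0.922, -0.274, 0.275], [0.263, -0.08, -0.961]] [-0.624, -0.031, 0.391]
```

View pics/a_top.png

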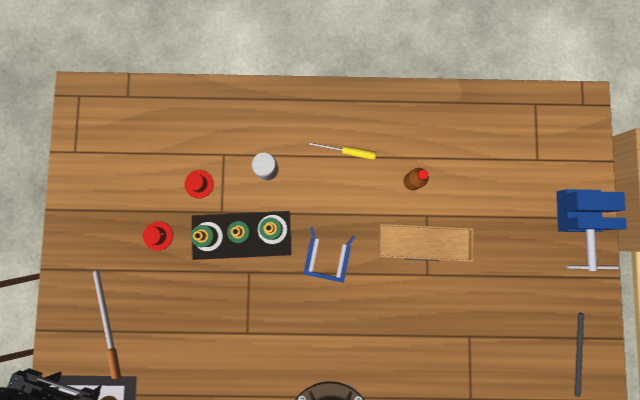

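View pics/a_side.png

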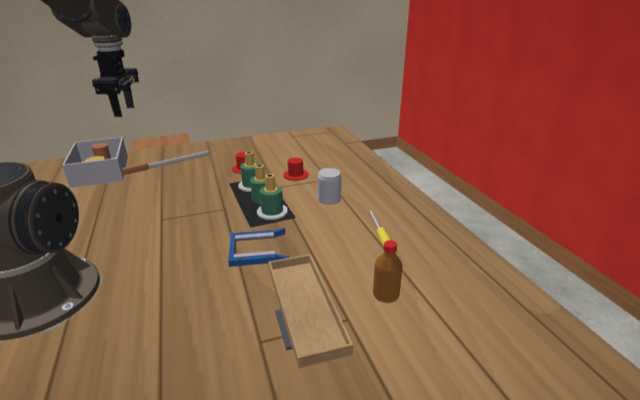

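View pics/a_wrist.png

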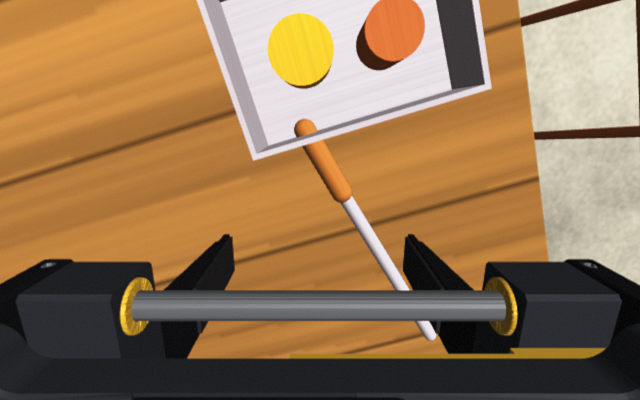

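```bash
python3 - <<'E'
import cv2
i=cv2.imread("pics/a_top.png")
cv2.imwrite("pics/a_c1.png",cv2.resize(i[195:295,180:380],None,fx=4,fy=4,interpolation=cv2.INTER_CUBIC))
cv2.imwrite("pics/a_c2.png",cv2.resize(i[130:280,300:500],None,fx=4,fy=4,interpolation=cv2.INTER_CUBIC))
E
```

```text
(no output)
```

View pics/a_c1.png

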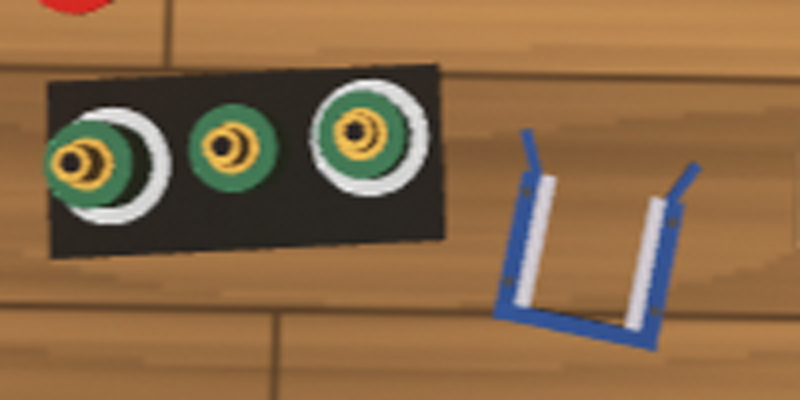

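View pics/a_c2.png

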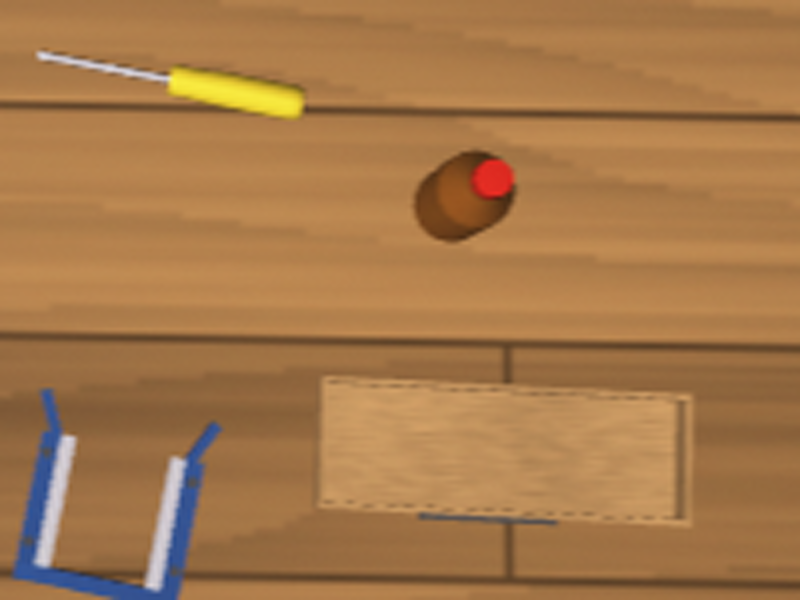

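```bash
cat > h.py <<'E'
from workcell import *
import numpy as np, cv2
from scipy.spatial.transform import Rotation as Ro
def p2w(c,u,v,z):
    d=c["R"].T@np.linalg.solve(c["mtx"],[u,v,1]); o=-c["R"].T@c["t"]
    return o+d*(z-o[2])/d[2]
def w2p(c,X):
    p=c["mtx"]@(c["R"]@np.asarray(X,float)+c["t"]); return p[:2]/p[2]
def down(yaw):  # tool z down; jaw direction (tool y) at angle yaw from world x... 
    # columns: x,y,z tool
    y=np.array([np.cos(yaw),np.sin(yaw),0]); z=np.array([0,0,-1.]); x=np.cross(y,z)
    return Ro.from_matrix(np.c_[x,y,z]).as_quat()
def snap(name,fn,pts=(),crop=None,f=1):
    c=camera(name); i=c["color"][:,:,::-1].copy()
    for X in pts:
        u,v=w2p(c,X); cv2.drawMarker(i,(int(round(u)),int(round(v))),(255,0,255),cv2.MARKER_CROSS,8,1)
    if crop: i=i[crop[1]:crop[3],crop[0]:crop[2]]
    if f!=1: i=cv2.resize(i,None,fx=f,fy=f,interpolation=cv2.INTER_CUBIC)
    cv2.imwrite(f"pics/{fn}.png",i); return c
E
python3 - <<'E'
from h import *
c=camera("top")
def q(u,v,z,o): return p2w(c,(u+.5)/4-.5+o[0],(v+.5)/4-.5+o[1],z)[:2].round(4)
o1=(180,195);o2=(300,130)
for n,pts,z in [("mat",[(48,82),(440,65),(444,238),(51,258)],.003),("forkback",[(495,318),(655,350)],.017),("lips fr",[(548,176),(658,198)],.017),
 ("flaretips",[(525,130),(697,165)],.017),("foot",[(113,166),(370,138)],.009),("neckL",[(70,163)],.117),("neckM",[(222,147)],.111),("neckR",[(353,132)],.117)]:
    print(n,[q(*p,z,o1) for p in pts])
print("tray",[q(*p,.064,o2) for p in [(321,377),(692,395),(691,526),(318,506)]])
print("oil",q(452,205,0,o2),"can",p2w(c,264,170,0),"drv",q(40,55,.01,o2),q(302,104,.01,o2))
for y in(0.32,0.22,0.12,0,-.2): print(p2w(c,*w2p(c,[.5,y,0]),0).round(3))
E
```

```text
mat [array([0.5891, 0.4163]), array([0.6067, 0.1279]), array([0.48  , 0.1221]), array([0.4606, 0.4081])]
forkback [array([0.4239, 0.0834]), array([ 0.4031, -0.032 ])]
lips fr [array([0.5263, 0.0469]), array([ 0.5118, -0.0331])]
flaretips [array([0.5593, 0.0642]), array([ 0.5361, -0.0612])]
foot [array([0.5282, 0.3644]), array([0.5518, 0.1776])]
neckL [array([0.5283, 0.3663])]
neckM [array([0.5408, 0.2667])]
neckR [array([0.5521, 0.1786])]
tray [array([ 0.57  , -0.1293]), array([ 0.562 , -0.3897]), array([ 0.4709, -0.3871]), array([ 0.4803, -0.1273])]
oil [ 0.7034 -0.2373] can [0.72813814 0.20756683 0.        ] drv [0.8094 0.0726] [ 0.7759 -0.1234]
[0.5  0.32 0.  ]
[0.5  0.22 0.  ]
[0.5  0.12 0.  ]
[ 0.5 -0.   0. ]
[ 0.5 -0.2  0. ]
```

```bash
python3 - <<'E'
from h import *
print(Ro.from_quat(observe()["orientation"]).as_matrix()[:,1])
q=down(0.5+0.1); j=ik([.42,.26,.36],q); print(j)
t=observe()["clock"]
move_to([.42,.26,.36],q)
snap("wrist","b1",[(.528,.3645,.117),(.541,.267,.111),(.552,.178,.117),(.528,.3645,.009),(.552,.178,.009)])
move_to([.40,.02,.34],down(0.0)) 
a=-.178;F=np.array([.471,.0155]);R=np.array([[np.cos(a),-np.sin(a)],[np.sin(a),np.cos(a)]])
pts=[np.r_[F+R@np.array(p),.017] for p in [(0,0),(50,60),(50,-60),(50,35.5),(50,-35.5),(-46,46),(-46,-46)] for p in [np.array(p)/1000]]
snap("wrist","b2",pts); print(observe()["clock"]-t)
E
```

```text
[ 2.85750931e-01  9.58303696e-01 -6.57263345e-04]
[ 4.20497893e-01  1.88409551e-01  1.68400828e+00 -4.44089210e-16
  1.26917482e+00 -1.79502107e-01]
2.6582999999999997
```

View pics/b1.png

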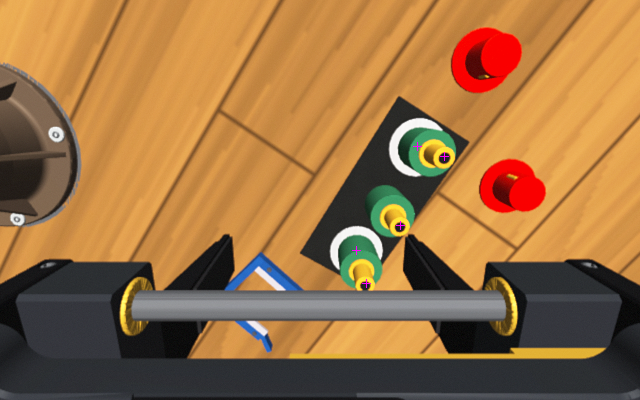

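View pics/b2.png

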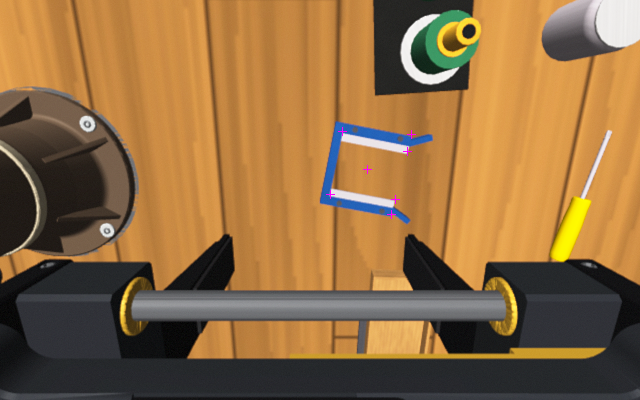

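```bash
python3 - <<'E'
from h import *
c=snap("wrist","b3",[],crop=(310,110,450,230),f=5.7)
np.savez("b3.npz",**{k:c[k] for k in("mtx","R","t","color")})
E
```

```text
(no output)
```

View pics/b3.png

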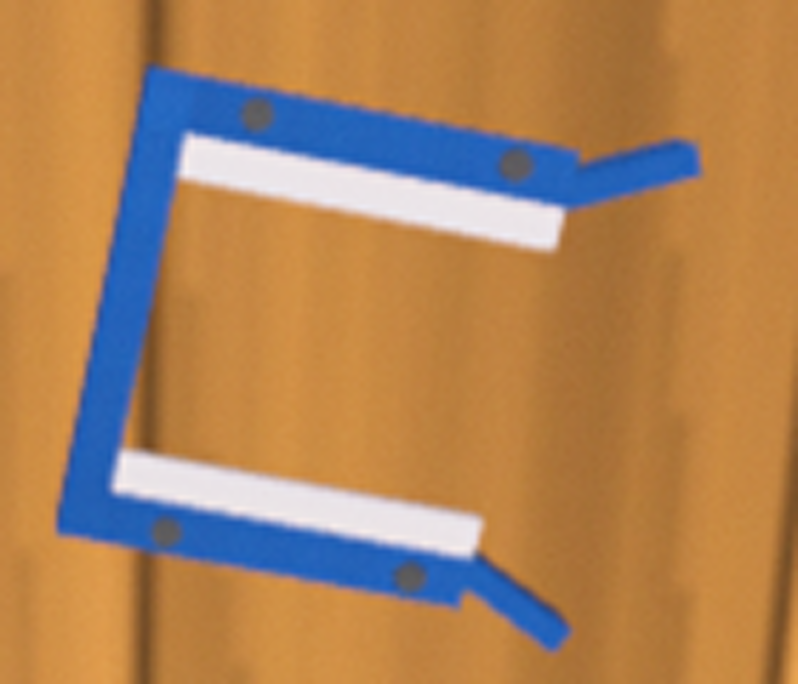

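```bash
python3 - <<'E'
from h import *
c=np.load("b3.npz")
px=[(188,133),(112,493),(564,207),(475,558),(555,252),(483,517),(178,180),(122,450)]
m=np.array([(-46,46),(-46,-46),(50,46),(50,-46),(50,35.5),(50,-35.5),(-46,35.5),(-46,-35.5)])/1000
W=np.array([p2w(c,(u+.5)/5.7-.5+310,(v+.5)/5.7-.5+110,.017)[:2] for u,v in px])
from scipy.optimize import least_squares
def T(p): 
    R=np.array([[np.cos(p[2]),-np.sin(p[2])],[np.sin(p[2]),np.cos(p[2])]]);return m@R.T+p[:2]
r=least_squares(lambda p:(T(p)-W).ravel(),[.47,.015,-.18]);print(r.x,((T(r.x)-W)*1000).round(1).tolist())
print(observe()["eef_pos"])
E
```

```text
[ 0.4709892   0.01299101 -0.1852662 ] [[-0.4, -0.2], [0.2, 0.4], [0.5, -0.2], [-0.2, 0.0], [-0.0, 0.6], [0.3, -0.7], [-0.1, 0.8], [-0.3, -0.7]]
[0.40037125 0.02096006 0.34003818]
```

```bash
python3 - <<'E'
from h import *
c=camera("top")
px=[(514,303),(642,332),(541,174),(666,199),(556,178),(650,196),(529,307),(627,328)]
m=np.array([(-46,46),(-46,-46),(50,46),(50,-46),(50,35.5),(50,-35.5),(-46,35.5),(-46,-35.5)])/1000
W=np.array([p2w(c,(u+.5)/4-.5+180,(v+.5)/4-.5+195,.017)[:2] for u,v in px])
from scipy.optimize import least_squares
def T(p): 
    R=np.array([[np.cos(p[2]),-np.sin(p[2])],[np.sin(p[2]),np.cos(p[2])]]);return m@R.T+p[:2]
r=least_squares(lambda p:(T(p)-W).ravel(),[.47,.015,-.18]);print(r.x,((T(r.x)-W)*1000).round(1).tolist())
E
```

```text
[ 0.47026807  0.01556372 -0.18227545] [[-1.4, -0.7], [1.0, 1.2], [0.1, -0.3], [-0.1, 0.2], [0.9, 0.3], [-0.1, -1.1], [-0.7, -0.2], [0.2, 0.7]]
```

```bash
cat >> h.py <<'E'
F=np.array([.4707,.0143]);FA=-.184
TR=np.array([.5208,-.2584]);TA=-.034
def rot(a): return np.array([[np.cos(a),-np.sin(a)],[np.sin(a),np.cos(a)]])
def fk(x,y=0): return F+rot(FA)@np.array([x,y])
def try_(y): return TR+rot(TA)@np.array([0,y])
def L(xy,z,**k): movel([xy[0],xy[1],z],**k)
def st(t=""):
    s=observe(); print(t,"t=%.1f"%s["clock"],"pos",s["eef_pos"].round(4),"w %.4f"%s["width"],"f",s["wrist_force"].round(1))
    return s
def yawof(xy): return float(np.arctan2(xy[1],xy[0]))
def grab(xy,z,op,force,yaw=None,zs=.25):
    yaw=yawof(xy) if yaw is None else yaw
    move_gripper(op); move_to([xy[0],xy[1],zs],down(yaw)); L(xy,z,feed=.15)
    move_gripper(0.0,force); return st("grabbed")
def tray_place(y):
    p=try_(y); move_to([p[0],p[1],.25],down(yawof(p))); s=st("over tray")
    L(p,.150,feed=.12); L(p,.136,feed=.04); st("low")
    move_gripper(.05); L(p,.27,feed=.2); st("done")
E
python3 - <<'E'
from h import *
m=(.541,.267)
grab(m,.094,.05,30); L(m,.25,feed=.15); s=st("lifted")
snap("side","c1"); snap("wrist","c1w")
if s["width"]>.02: tray_place(0); snap("top","c2",crop=(180,130,500,330),f=2.5)
E
```

```text
grabbed t=6.7 pos [0.5411 0.267  0.0943] w 0.0253 f [-0.2  0.4  3.2]
lifted t=7.9 pos [0.5407 0.2669 0.2491] w 0.0253 f [-0.5 -0.5 -1.3]
over tray t=9.9 pos [ 0.5212 -0.2576  0.25  ] w 0.0258 f [ 0.1  0.5 -1.3]
low t=11.4 pos [ 0.5208 -0.2584  0.1358] w 0.0254 f [ 0.2 -0.4 -1.1]
done t=12.9 pos [ 0.5204 -0.2582  0.2689] w 0.0502 f [-0.3 -0.8 -0.3]
```

View pics/c1.png

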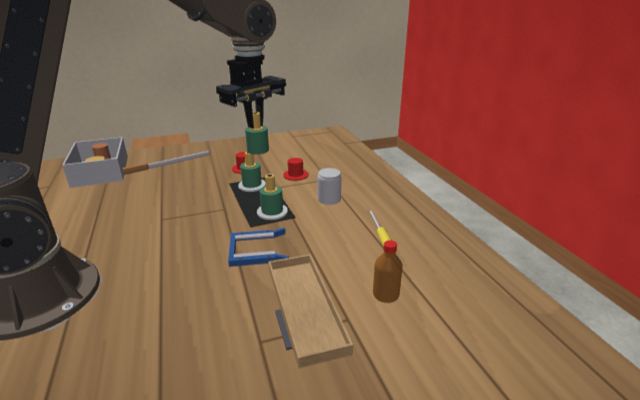

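View pics/c2.png

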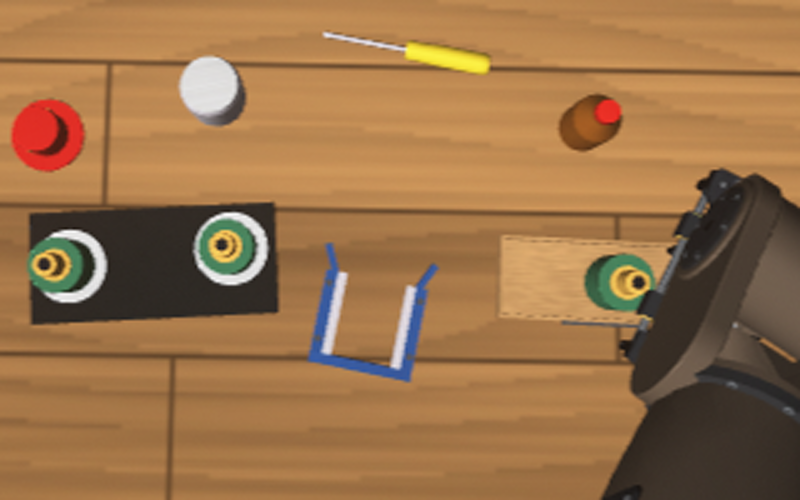

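```bash
cat >> h.py <<'E'
def to_fork():
    p=fk(.14); move_to([p[0],p[1],.20],down(yawof(p)))
    L(p,.125,feed=.12); L(p,.0985,feed=.05); st("mouth")
E
python3 - <<'E'
from h import *
m=(.552,.178)
s=grab(m,.100,.05,40); L(m,.20,feed=.1); s=st("lifted")
snap("side","d1",crop=(180,80,380,280),f=3)
to_fork(); snap("side","d2",crop=(180,130,380,280),f=4); snap("wrist","d2w")
E
```

```text
grabbed t=16.4 pos [0.5521 0.178  0.1003] w 0.0253 f [-0.3 -0.2  3.9]
lifted t=17.6 pos [0.5517 0.1779 0.1993] w 0.0248 f [ 0.6  0.2 -3.3]
mouth t=19.9 pos [ 0.6084 -0.0114  0.0984] w 0.0252 f [ 0.1 -0.  -2. ]
```

View pics/d1.png

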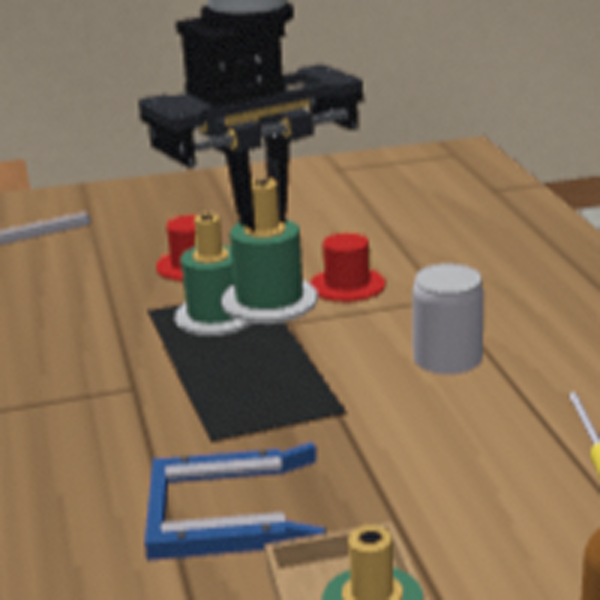

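View pics/d2.png

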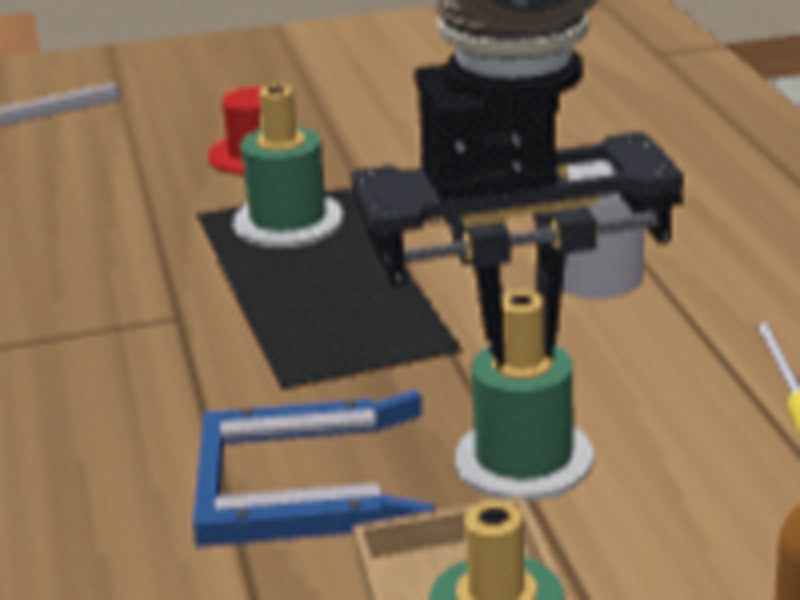

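View pics/d2w.png

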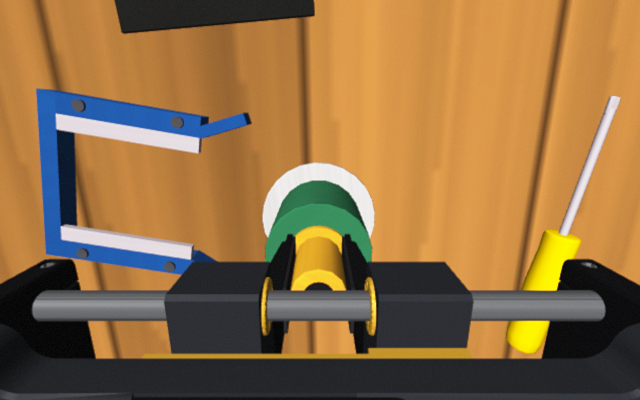

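```bash
cat >> h.py <<'E'
def slide_in():
    for x in (.10,.07,.05,.03,.015,.002):
        L(fk(x),.0985,feed=.06); s=st("x%.3f"%x)
        if np.hypot(*s["wrist_force"][:2])>12: print("STOP"); return False
    return True
E
python3 - <<'E'
from h import *
slide_in()
snap("side","e1",crop=(180,130,380,280),f=4)
E
```

```text
x0.100 t=20.8 pos [ 0.5694 -0.0041  0.0987] w 0.0249 f [ 1.  -1.6 -1.8]
x0.070 t=21.5 pos [0.5398 0.0015 0.0987] w 0.0254 f [ 1.1  0.9 -2.8]
x0.050 t=21.9 pos [0.5199 0.0052 0.0987] w 0.0253 f [ 0.7 -0.2 -2.4]
x0.030 t=22.4 pos [0.5002 0.0089 0.0987] w 0.0254 f [ 0.5 -0.6 -2.7]
x0.015 t=22.8 pos [0.4853 0.0116 0.0986] w 0.0254 f [ 0.5  0.1 -2.5]
x0.002 t=23.2 pos [0.4725 0.014  0.0986] w 0.0253 f [ 0.2 -0.9 -2.5]
```

View pics/e1.png

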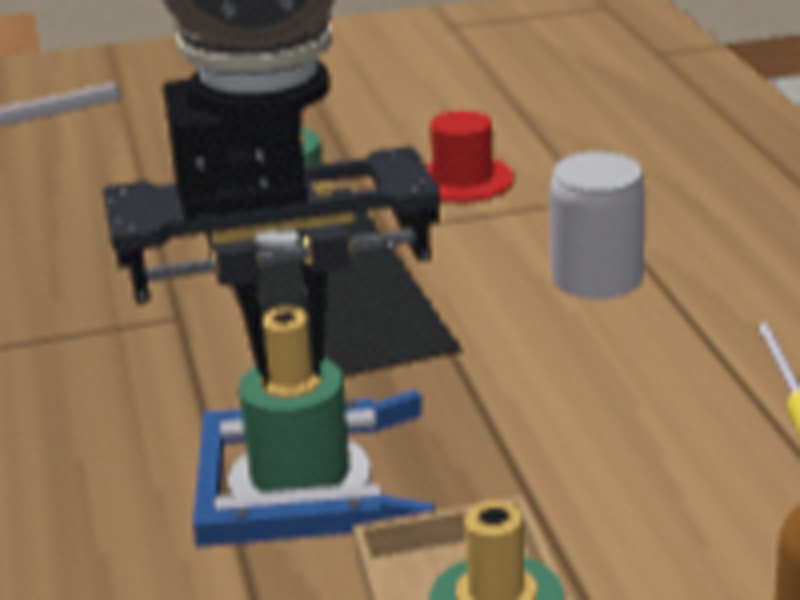

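```bash
cat >> h.py <<'E'
def pull():
    p=fk(.002)
    for z in (.104,.110,.125,.145,.165,.20):
        L(p,z,feed=.05); s=st("z%.3f"%z)
E
python3 - <<'E'
from h import *
pull()
snap("side","e2",crop=(180,80,380,280),f=3)
E
```

```text
z0.104 t=23.5 pos [0.473  0.0139 0.1043] w 0.0253 f [ 0.1 -0.5 -2.8]
z0.110 t=23.8 pos [0.4728 0.0139 0.1104] w 0.0252 f [-0.   0.3 -2.5]
z0.125 t=24.2 pos [0.4728 0.0139 0.1255] w 0.0254 f [ 0.  -0.3 -4.2]
z0.145 t=24.8 pos [0.4728 0.0139 0.1454] w 0.0254 f [-0.   0.  -1.6]
z0.165 t=25.3 pos [0.4727 0.0139 0.1652] w 0.0256 f [-0.8  0.5 -2.8]
z0.200 t=26.2 pos [0.4725 0.014  0.1999] w 0.0255 f [-0.4  0.1 -2.1]
```

View pics/e2.png

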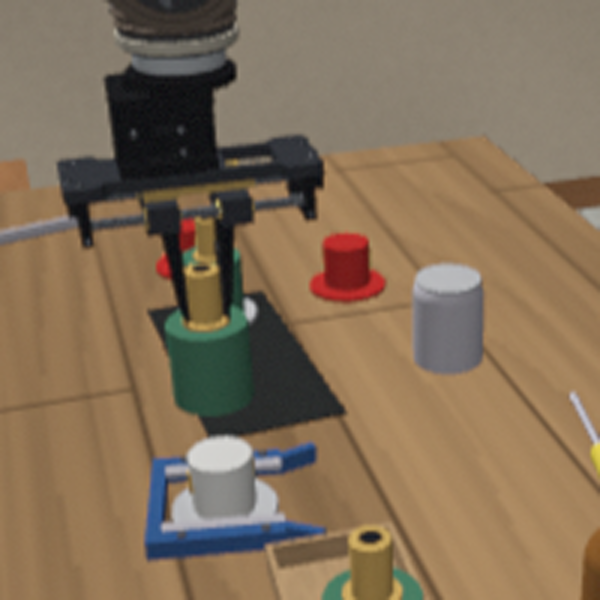

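```bash
cat >> h.py <<'E'
def tray_place(y,zt=.30):
    p0=observe()["eef_pos"]; L(p0[:2],zt,feed=.15)
    p=try_(y); move_to([p[0],p[1],zt],down(yawof(p))); st("over tray")
    L(p,.155,feed=.15); snap("side","tp%d"%int(observe()["clock"]),crop=(220,130,420,380),f=2.4)
    for z in (.145,.140,.136):
        L(p,z,feed=.04); s=st("low")
        if s["wrist_force"][2]>2: print("contact"); break
    move_gripper(.05); L(p,.27,feed=.2); st("done")
E
python3 - <<'E'
from h import *
tray_place(-.085)
move_to([.45,.1,.30],down(.2)) 
snap("top","f1",crop=(180,130,500,330),f=2.5);snap("side","f1s")
E
ls pics
```

```text
over tray t=28.4 pos [ 0.5182 -0.3422  0.3   ] w 0.0255 f [ 0.1  0.8 -1.4]
low t=30.0 pos [ 0.5178 -0.3433  0.1447] w 0.0254 f [ 0.6  0.2 -3.1]
low t=30.2 pos [ 0.5178 -0.3433  0.1397] w 0.0253 f [ 0.6  0.5 -2.7]
low t=30.5 pos [ 0.5178 -0.3433  0.1357] w 0.0254 f [ 0.8  0.  -1.5]
done t=32.0 pos [ 0.5176 -0.3431  0.2689] w 0.0500 f [-0.3  0.4 -0.4]
a_c1.png
a_c2.png
a_side.png
a_top.png
a_wrist.png
b1.png
b2.png
b3.png
c1.png
c1w.png
c2.png
d1.png
d2.png
d2w.png
e1.png
e2.png
f1.png
f1s.png
tp29.png
```

View pics/f1.png

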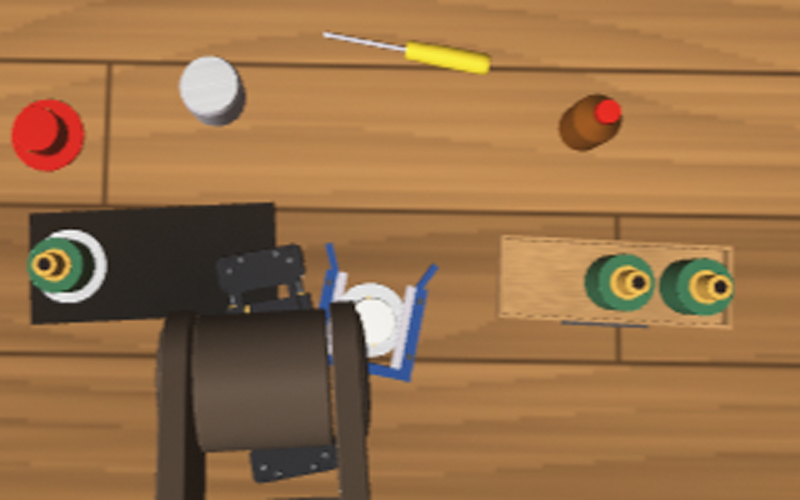

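View pics/f1s.png

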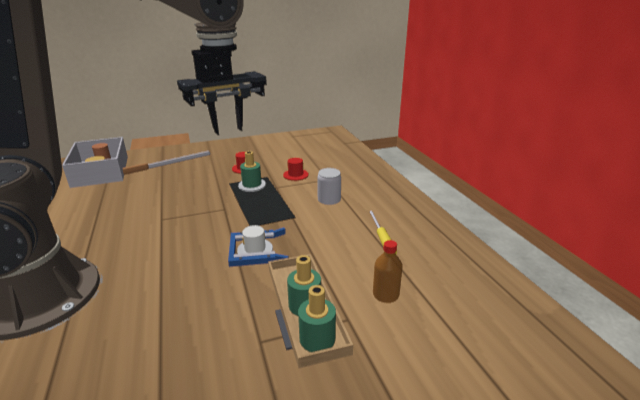

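```bash
cat >> h.py <<'E'
MC=np.array([.534,.2686]);MA=.065
def mat(x,y): return MC+rot(MA)@np.array([x,y])
E
python3 - <<'E'
from h import *
move_to([.5,.2,.3],down(.38))
c=snap("top","g1",crop=(280,200,380,270),f=8)
print(p2w(c,329.7,257.7,.056),fk(.002))
E
```

```text
[0.47331919 0.00985075 0.056     ] [0.47266624 0.01393407]
```

View pics/g1.png

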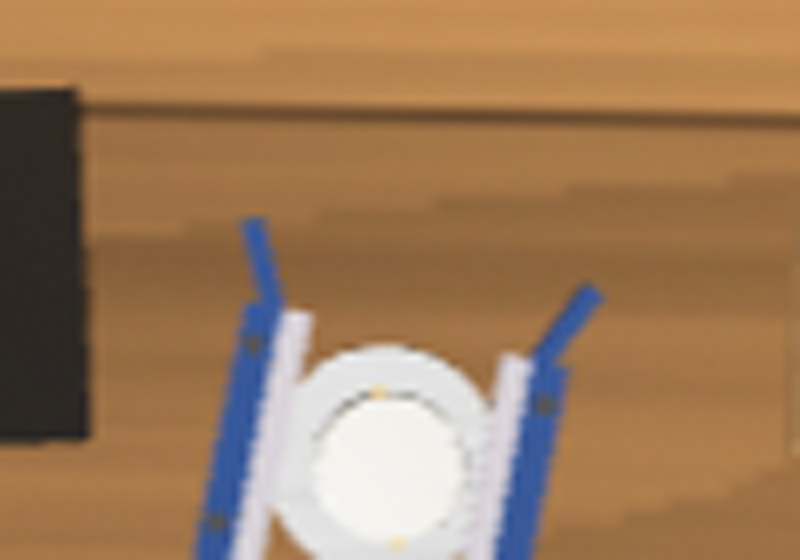

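```bash
cat >> h.py <<'E'
def liner_out(xf,ym):
    p=fk(xf); yaw=FA+np.pi/2
    grab(p,.045,.078,25,yaw=yaw,zs=.15)
    L(p,.0475,feed=.03); st("up2")
    for x in (.05,.10,.14): L(fk(x),.0475,feed=.08); s=st("out")
    q=fk(.14); L(q,.15,feed=.15); st("lift"); snap("side","lo%d"%int(observe()["clock"]),crop=(180,80,380,280),f=3)
    m=mat(0,ym); move_to([m[0],m[1],.15],down(MA+np.pi/2)); st()
    L(m,.07,feed=.12); L(m,.049,feed=.04); st("low"); move_gripper(.078); L(m,.2,feed=.2); st("done")
E
python3 - <<'E'
from h import *
liner_out(.001,-.06)
snap("side","g2",crop=(180,80,380,280),f=3)
E
ls pics|grep lo
```

```text
grabbed t=37.6 pos [0.4718 0.0141 0.0453] w 0.0515 f [-0.2 -0.3  6.8]
up2 t=37.9 pos [0.4717 0.0141 0.0476] w 0.0513 f [ 0.4  0.3 -1.4]
out t=38.6 pos [0.5193 0.0052 0.0473] w 0.0514 f [ 0.2  0.1 -1.1]
out t=39.4 pos [ 0.5685 -0.0039  0.0473] w 0.0516 f [ 0.  -0.8 -1.8]
out t=40.1 pos [ 0.6078 -0.0112  0.0473] w 0.0517 f [ 0.2  0.2 -0.6]
lift t=40.9 pos [ 0.6078 -0.0113  0.1493] w 0.0516 f [ 0.5  0.3 -1.2]
 t=41.9 pos [0.5384 0.208  0.1498] w 0.0513 f [-0.1  0.3 -0.6]
low t=43.4 pos [0.5379 0.2087 0.0488] w 0.0515 f [ 0.2 -0.  -1.3]
done t=44.9 pos [0.5374 0.2086 0.1991] w 0.0782 f [-0.   0.2  0.5]
lo40.png
```

View pics/g2.png

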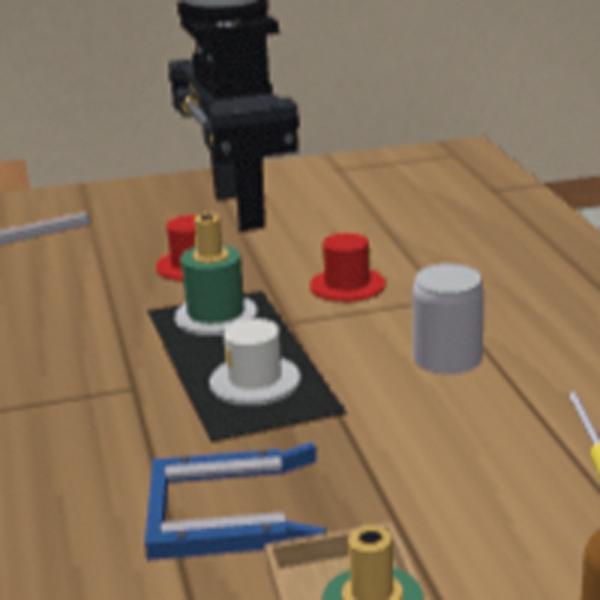

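```bash
python3 - <<'E'
from h import *
move_to([.42,.1,.3],down(.24))
snap("top","i1",[(.5283,.3655,.117)],crop=(180,190,300,270),f=6)
E
```

```text
(no output)
```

View pics/i1.png

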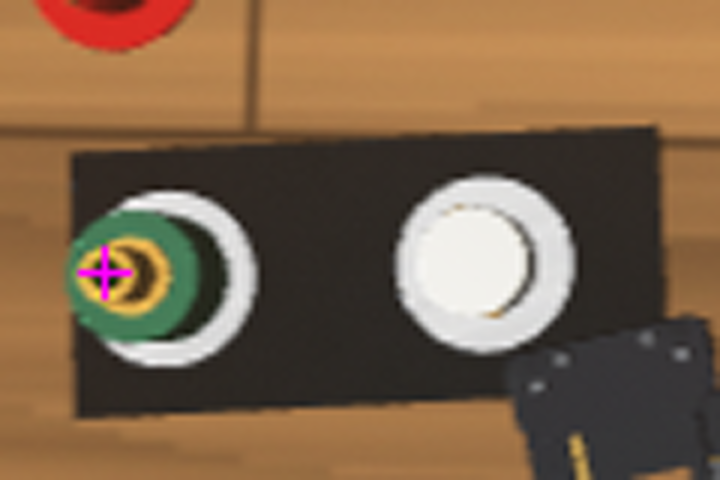

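```bash
python3 - <<'E'
from h import *
m=(.5283,.3655)
s=grab(m,.100,.05,40); L(m,.22,feed=.1); s=st("lifted")
to_fork()
snap("side","j1",crop=(180,130,380,280),f=4)
E
```

```text
grabbed t=49.7 pos [0.5283 0.3655 0.1002] w 0.0253 f [-0.3 -1.   3.1]
lifted t=51.0 pos [0.5281 0.3654 0.2193] w 0.0253 f [ 0.4 -0.4 -4. ]
mouth t=53.9 pos [ 0.6084 -0.0113  0.0984] w 0.0255 f [ 0.  -0.2 -3. ]
```

View pics/j1.png

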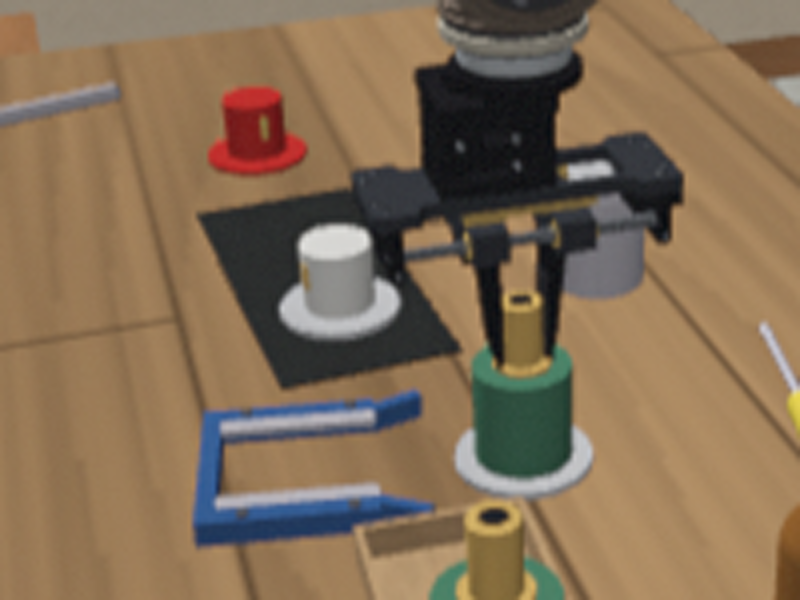

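```bash
python3 - <<'E'
from h import *
if slide_in():
    pull(); snap("side","k1",crop=(180,80,380,280),f=3)
E
```

```text
x0.100 t=54.8 pos [ 0.5694 -0.0041  0.0986] w 0.0250 f [ 0.1  0.1 -3.1]
x0.070 t=55.4 pos [0.5398 0.0015 0.0987] w 0.0252 f [ 0.6 -0.  -2.8]
x0.050 t=55.9 pos [0.5198 0.0052 0.0987] w 0.0255 f [ 0.3  0.3 -2. ]
x0.030 t=56.4 pos [0.5002 0.0089 0.0987] w 0.0252 f [-0.4  0.3 -3.3]
x0.015 t=56.8 pos [0.4853 0.0116 0.0986] w 0.0253 f [-0.2  0.  -3.4]
x0.002 t=57.2 pos [0.4724 0.014  0.0986] w 0.0253 f [-0.1  0.2 -3.4]
z0.104 t=57.4 pos [0.473  0.0139 0.1044] w 0.0254 f [-0.   0.6 -3.2]
z0.110 t=57.7 pos [0.4729 0.0139 0.1104] w 0.0254 f [ 0.3  0.7 -3. ]
z0.125 t=58.1 pos [0.4728 0.0139 0.1254] w 0.0251 f [ 0.3 -0.  -3.7]
z0.145 t=58.7 pos [0.4728 0.0139 0.1454] w 0.0254 f [-0.1  0.5 -2. ]
z0.165 t=59.2 pos [0.4727 0.0139 0.1652] w 0.0252 f [-0.2  0.3 -1.2]
z0.200 t=60.1 pos [0.4725 0.014  0.1999] w 0.0253 f [-0.1 -0.7 -1. ]
```

View pics/k1.png

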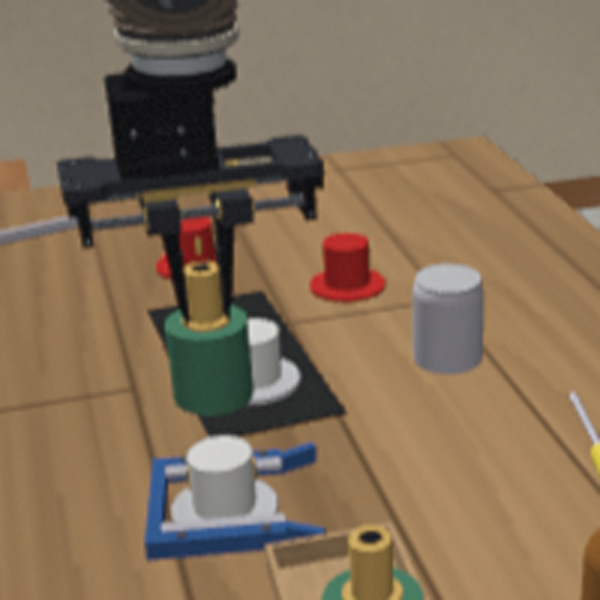

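Freed again. I'll place this hood at +85, then check the tray, mat and fork from the top camera.

```bash
python3 - <<'E'
from h import *
tray_place(.085)
move_to([.38,.30,.30],down(.6))
snap("top","l1",crop=(180,180,380,290),f=4);snap("side","l1s",crop=(180,130,400,380),f=2.4)
E
```

```text
over tray t=61.8 pos [ 0.5234 -0.1727  0.2994] w 0.0255 f [-0.8  0.6 -0.5]
low t=63.3 pos [ 0.5236 -0.1734  0.1448] w 0.0254 f [-0.7 -0.4 -1.1]
low t=63.6 pos [ 0.5236 -0.1734  0.1397] w 0.0253 f [-0.3 -0.6 -1.2]
low t=63.8 pos [ 0.5236 -0.1734  0.1358] w 0.0251 f [ 0.1  0.9 -1.7]
done t=65.3 pos [ 0.5233 -0.1733  0.269 ] w 0.0495 f [-0.1  0.4 -0.2]
```

View pics/l1.png

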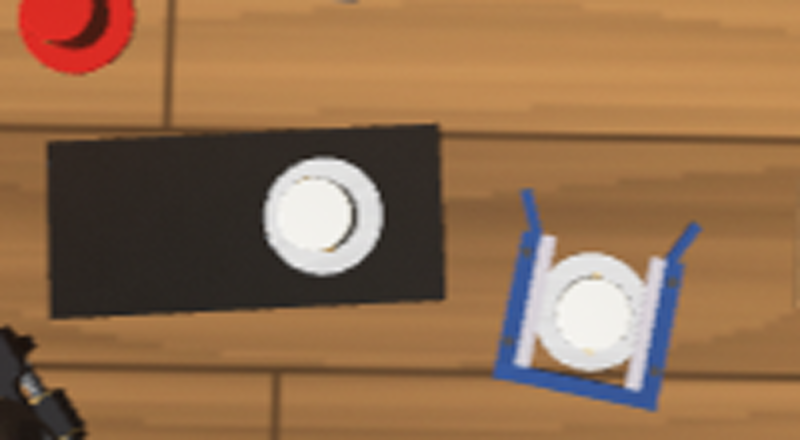

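View pics/l1s.png

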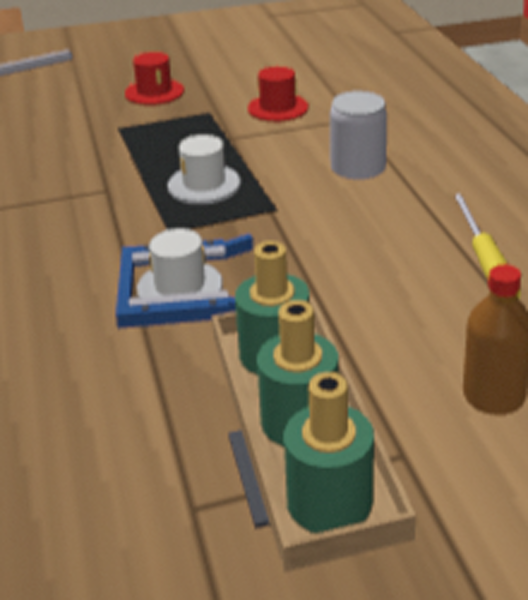

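```bash
python3 - <<'E'
from h import *
liner_out(.002,.055)
move_to([.38,.0,.35],down(0))
snap("top","m1",[np.r_[mat(0,-.06),.059],np.r_[mat(0,.055),.059]]+[np.r_[try_(y),.152] for y in(-.085,0,.085)],crop=(180,120,500,320),f=2.5);snap("side","m1s",crop=(180,110,420,380),f=2.2)
st()
E
```

```text
grabbed t=70.6 pos [0.4728 0.0139 0.0453] w 0.0514 f [-0.3 -1.   6.7]
up2 t=70.8 pos [0.4726 0.0139 0.0475] w 0.0515 f [-0.6 -0.5 -1. ]
out t=71.6 pos [0.5193 0.0052 0.0473] w 0.0519 f [ 0.2  0.3 -1.8]
out t=72.4 pos [ 0.5685 -0.0039  0.0474] w 0.0516 f [-0.6  0.6 -0.1]
out t=73.0 pos [ 0.6078 -0.0112  0.0473] w 0.0515 f [-0.2 -0.4 -1.4]
lift t=73.9 pos [ 0.6078 -0.0112  0.1493] w 0.0516 f [ 1.1  0.2 -1.2]
 t=75.2 pos [0.531  0.3225 0.1499] w 0.0516 f [-0.1  0.5 -1.5]
low t=76.7 pos [0.5304 0.3235 0.0487] w 0.0518 f [-0.9 -0.3 -0.7]
done t=78.3 pos [0.53   0.3233 0.199 ] w 0.0780 f [ 0.2 -0.6 -1.2]
 t=79.8 pos [0.3804 0.0004 0.3496] w 0.0781 f [-0.2 -0.5  0.1]
```

View pics/m1.png

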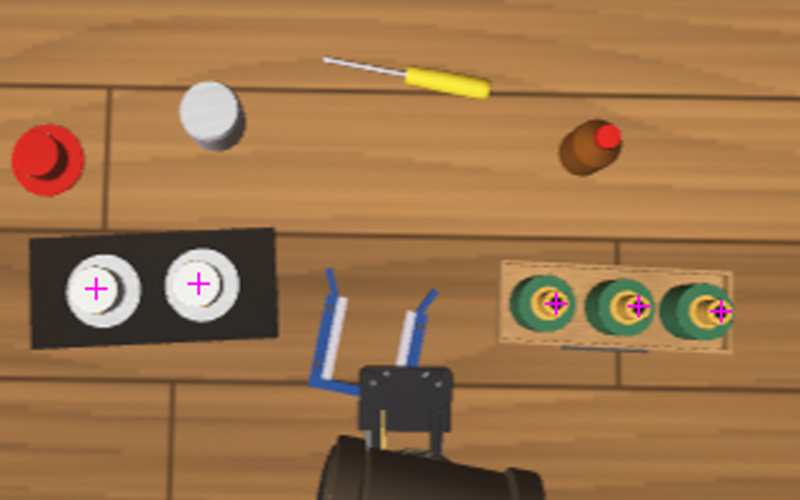

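View pics/m1s.png

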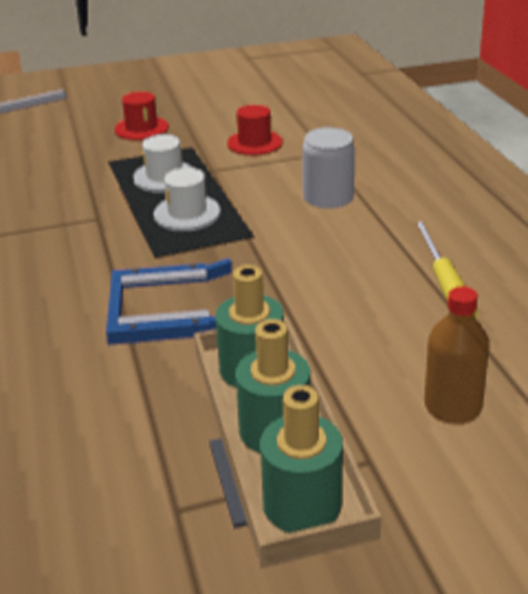

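```bash
python3 -c "
from workcell import *
print(hand_in(), observe()['clock'])"
```

```text
the job is handed in; nothing more can be done
the job is handed in; nothing more can be done
```

The job is done and handed in at about 80 s. All three hoods stand in the tray and both bare liners are back on the mat. `hand_in()` gives no verdict, so success rests on my own last checks.

- **What I did:** The middle lamp had no liner, so its hood went straight to the tray's middle. I slid the other two into the fork one at a time and pulled their hoods off. Those hoods went to tray y = -85 and +85 mm. I took each liner out by the fork's mouth and stood it on the mat, at y = -60 and +55 mm.
- **Last checks:** In the final top picture, all three necks and both liner cores lay on their target marks. In the side picture everything was upright and the tray looked level. Neither picture shows the screwdriver, bottle or can moved. The liners were carried well away from the tray, and the arm was clear of everything.
- **Disagreements:** The top and wrist cameras differed by 2.5 mm on the fork's y position. I used a value between them, and the lamps slid in without side contact. I saw no knocked liner and no grip slip.

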